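# Set the lens forceps to the gauge ring

### The job

Check the sprung lens forceps against their gauge: slide the round gauge puck across the desk (do not lift it) until it sits inside the round outline under the forceps' tips, then squeeze the two blue pads between your fingers, both legs moving in about evenly, until the two red points are as far apart as the green ring is across, 24 mm from point to point. Finish while holding that gap steady: do not let go of the forceps, and leave the spectacle case, the bottle and the dish where they are.

Things in the scene. Friction and masses are not known exactly. Their poses are not given: they have to be found in the camera images.
- stand: Fixed forceps stand: grey base plate 85 x 90 mm, 12 mm high (local x -70 to +15 mm), black clamp head (top 79 mm above the desk). Origin on the desk, under the midpoint between the hinges of the two legs; x axis level from the stand along the forceps to the tips, y to the left of that, z up. The forceps lie level, legs spread along y, 60 mm above the desk.
- spot (a point): Centre, on the desk surface, of the round white outline (83 mm outer, 75 mm inner diameter, flat) in which the puck must sit; 140 mm from the stand's origin along its x axis, straight under the middle of the forceps' points.
- squeeze_point (a point): Midway between the two blue pads, 92 mm from the stand's origin along its x axis, 60 mm above the desk. Pads 30 mm long (along x), 22 mm high; squeeze along the stand's y. Over the outside they measure 44 mm at rest, about 26 mm when the points are 24 mm apart. Points move 1.5 times as far as pads. Each leg is a spring: about 5 N on each pad at that gap, 0.6 N per mm; springs open if let go.
- tip_left (a point): Red point of the forceps' left leg (on the stand's +y side), about 32 mm above the desk. The points are 50 mm apart at rest; the wanted distance between the two tip points is 24 mm.
- tip_right (a point): Red point of the forceps' right leg (on the stand's -y side), as the left one.
- leg_left: Left leg of the forceps, steel with a blue pad; its origin lies at its upright hinge axis on desk level, 6 mm to the stand's +y side of the stand's origin; turns with the leg.
- leg_right: Right leg of the forceps; its origin lies at its hinge axis on desk level, 6 mm to the stand's -y side.
- puck: Loose gauge puck: black disc, 72 mm diameter, 22 mm high, about 0.2 kg, white top with a thin green ring, 24 mm across (middle of its line) round the centre. Origin at the centre of its underside. It starts flat on the desk beyond the tips, 95 to 145 mm from the spot.
- puck_center (a point): Centre of the gauge puck, 11 mm above its underside.
- case: Bystander: closed blue spectacle case, 62 x 155 mm, 36 mm high; origin at the centre of its underside. Leave alone.
- cleaner: Bystander: small bottle, 40 mm diameter, 105 mm high; origin at the centre of its underside. Leave alone.
- dish: Bystander: white round dish, 64 mm diameter, 22 mm high; origin at the centre of its underside. Leave alone.

How it is judged:
By the outcome, as a careful person would: the job done as asked, in the order asked, and still so for the second after the job is handed in, while the arm keeps its last pose, push and grip.
It also fails if it takes over 51 s, if anything falls off the work surface, if the arm or the gripper's body presses on something with over 40 N, if the wrist force passes 120 N, or if a joint passes its speed limit or range.

### The arm

A 7-joint arm with a two-finger parallel gripper is mounted at the origin on the work surface. World frame = base frame: x ahead of the robot, y to its left, z up, the work surface at z = 0. Lengths are in m, angles in rad, forces in N, time in s.
With the tool pointing down it reaches from about 0.425 to 0.95 m from the base axis. Payload 16.7 kg.
Tool frame: the origin (TCP) lies midway between the tips of the shut fingers; the grasp point (between the pads) lies 19 mm behind it (robot.hold_point_z is the distance from the TCP to the grasp point, in m); z points along the fingers, y is the direction in which the jaws open and shut (so a half turn about z gives the same grasp; the last joint's range is limited). The gripper opens to 94 mm and grips with 3 to 60 N. Pads are 16 mm wide; open, the fingers measure 119 mm over their backs; the gripper's body (75 mm by 177 mm) begins 78 mm behind the grasp point.
Start: joints at [-1.437, 0.426, 0.074, 1.606, -0.034, 1.111, -0.067], TCP at [0.189, 0.648, 0.182] pointing down, gripper open.
Joint ranges: [-2.85, 2.85], [-0.5, 2.14], [-1.23, 1.37], [0.21, 2.46], [-1.02, 4.16], [0.16, 2.05], [-2.73, 2.73]. Speed limits (rad/s): [1.89, 1.89, 2.39, 2.39, 3.01, 3.01, 3.01].

### API

Orientations are given as a rotation vector (axis times angle).
In Python, from station import robot, vision, job_done, search_frame, spot_point gives the robot as it stands. The module is installed in compiled form; this text tells all that it offers.
- The arm moves only by the shell command python3 -m pendant 'ROWS'. ROWS is JSON, a list of rows, each a list of 7 numbers: the opening, from 0 (shut) to 1 (fully open), then the shift along the tool's x, y, z in units of 25 mm (1.0 is 25 mm), then the turn, a rotation vector about the tool's x, y, z in units of 6 degrees (1.0 is 6 degrees). A call has exactly 5 rows; each row is the pose to reach, as a shift and turn from the pose measured when the call began, along the tool's axes at that moment; what a row does not reach only later rows make up. A row lasts 1/12 s, in which the tool goes at most 41.7 mm and 7.16 degrees, less where a joint would pass 70% of its speed; a pose out of reach is approached as far as the arm can. A call with a gripper value outside its range is refused whole. The fingers move at their own pace and stop on an object; the grip force is fixed at half the most. Time passes only in rows, so rows that repeat a pose let the fingers close, or fill a call up. It gives the time, the measured TCP pose, the force and the opening at its end, in the units of the state.
- robot.state(): the state, without advancing time (a new reading comes with each control period).
- vision.capture(name): name is "side" or "top"; returns the picture (384x512x3 uint8, red, green, blue); there is no depth.
- vision.camera_params(name): a dict with "camera_matrix" (3x3 intrinsics, pixels), "view" (4x4, takes a point from world to camera coordinates). Camera axes: x right, y down, z forward; pixel columns grow to the right and rows downward; lengths in m; the calibration is good to about 2 mm. A picture is of the moment at which its call begins. camera_params takes no time and is no camera call.
- job_done(): hands the job in, once; it reports no verdict.
Trained networks look in the newest picture that a camera, given by its name, has taken for a name from the list of things; names that differ only in an ending like _2 or _b are one class to them, and where a whole thing is asked for, a point or a joint stands for the part that bears it (a point fixed in the world has none). Each returns a list of dicts, best first, with "p" (0 to 1); they miss things now and then, are a little off and sometimes report something else, mostly with a low value. They report only what shows in the picture. A call takes as long as a camera call.
- search_frame(target, camera): "box" ([left, top, right, bottom] in pixels, round what is visible of it).
- spot_point(target, camera): "at" ([column, row] in pixels: a listed point, or the origin of a listed thing).
The state is a dict: "clock": time; "joint_positions": joint angles; "dq": joint speeds; "effort": joint torques, N m; "tcp_pos": TCP position; "tool_rot": TCP orientation; "wrist_force": force on the tool from outside, world axes, zero at the start; "wrist_torque": the same for the moment, N m; "opening": opening from 0.0 (shut) to 1.0 (fully open).
Only numpy, scipy, OpenCV 4.12 (cv2) and the standard library are available. Lean on these libraries where they do the work, as an engineer would, in place of code of your own. Each camera call takes 0.05 s, during which the arm holds its last target.

## Working session

There is one attempt and no reset: what is moved stays moved. The work goes in short steps, Python scripts to look and compute and a shell command to move; the robot and the scene stay as the last step left them, time stands still between calls to the robot, and variables do not carry over. Pictures are saved under pics/ and viewed, and the job is handed in when it is done.

```bash
mkdir -p pics; cat > h.py <<'E'
import numpy as np, cv2
from station import robot, vision, job_done, search_frame, spot_point
def cap(cam,fn):
    im=vision.capture(cam); cv2.imwrite('pics/'+fn,cv2.cvtColor(im,cv2.COLOR_RGB2BGR)); return im
def ray(cam,uv):
    p=vision.camera_params(cam);K=np.array(p['camera_matrix']);V=np.array(p['view'])
    d=np.linalg.inv(K)@np.array([uv[0],uv[1],1.]);R=V[:3,:3]
    return -R.T@V[:3,3], R.T@d
def onz(cam,uv,z):
    o,d=ray(cam,uv); return o+d*(z-o[2])/d[2]
def proj(cam,P):
    p=vision.camera_params(cam);K=np.array(p['camera_matrix']);V=np.array(p['view'])
    c=V[:3,:3]@np.array(P)+V[:3,3];q=K@c;return q[:2]/q[2]
E
python3 - <<'E'
from h import *
np.set_printoptions(precision=4,suppress=True)
for c in('top','side'):
    cap(c,c+'0.png'); print(c,ray(c,(256,192)))
Z=dict(spot=0,squeeze_point=.06,tip_left=.032,tip_right=.032,puck=0,puck_center=.011,stand=0,case=0,cleaner=0,dish=0)
for n,z in Z.items():
    for c in('top','side'):
        r=spot_point(n,c)[:2]
        for q in r: print(n,c,round(q['p'],2),np.round(q['at'],1),onz(c,q['at'],z))
print(robot.state())
E
```

```text
top (array([ 0.49  , -0.1156,  1.0833]), array([ 0.0784,  0.009 , -0.9969]))
side (array([ 0.3989, -0.7371,  0.6514]), array([ 0.2358,  0.716 , -0.657 ]))
spot top 0.96 [246.2 201.8] [ 0.5492 -0.0812  0.    ]
spot side 0.58 [229.8 211.2] [ 0.5438 -0.0811  0.    ]
spot side 0.52 [201.8 309.5] [ 0.4197 -0.3406  0.    ]
squeeze_point top 0.74 [261.9 207.9] [ 0.5321 -0.1218  0.06  ]
squeeze_point side 0.81 [228.2 204.1] [ 0.5328 -0.1164  0.06  ]
tip_left top 0.57 [241.  214.8] [ 0.5146 -0.0702  0.032 ]
tip_left top 0.29 [299.2 219.1] [ 0.5078 -0.2155  0.032 ]
tip_left side 0.75 [243.5 181.1] [ 0.6019 -0.009   0.032 ]
tip_right top 0.55 [299.7 215.9] [ 0.5158 -0.2166  0.032 ]
tip_right top 0.42 [244.1 197.2] [ 0.5589 -0.0767  0.032 ]
tip_right side 0.66 [201.6 310. ] [ 0.4181 -0.361   0.032 ]
tip_right side 0.62 [234.9 202.4] [ 0.5571 -0.0856  0.032 ]
puck top 0.65 [207.6 182.1] [0.5977 0.0204 0.    ]
puck side 0.69 [239.9 187. ] [0.5954 0.0061 0.    ]
puck side 0.52 [197.9 309.6] [ 0.4122 -0.3386  0.    ]
puck_center top 0.6 [213.3 185. ] [0.5895 0.0041 0.011 ]
puck_center side 0.66 [239
[... 282 characters left out ...]
] [ 0.4168 -0.3496  0.    ]
cleaner side 0.73 [199.6 310.9] [ 0.4149 -0.3424  0.    ]
dish top 0.56 [326.5 147.2] [ 0.6968 -0.286   0.    ]
dish side 0.71 [312.8 253.8] [ 0.6942 -0.2741  0.    ]
{'clock': 1.1, 'joint_positions': array([-1.4365,  0.4261,  0.0739,  1.606 , -0.0341,  1.1108, -0.0671]), 'dq': array([-0.0001, -0.0013, -0.0017, -0.0005, -0.0013, -0.0006, -0.0004]), 'effort': array([  0.0002, -93.5521,   3.6629, -45.452 ,  -0.0492,   0.0134,
         0.0002]), 'tcp_pos': array([0.189 , 0.648 , 0.1824]), 'tool_rot': array([-0.4444, -3.1099,  0.0001]), 'wrist_force': array([ 0.1315, -0.4267, -0.0056]), 'wrist_torque': array([ 0.0357,  0.0082, -0.0396]), 'opening': 0.9977669365311084}
```

```bash
python3 - <<'E'
import cv2
for c,(a,b,d,e) in dict(top=(170,90,390,280),side=(150,130,370,340)).items():
    im=cv2.imread(f'pics/{c}0.png')
    cv2.imwrite(f'pics/{c}0c.png',cv2.resize(im[b:e,a:d],None,fx=2.7,fy=2.7,interpolation=cv2.INTER_CUBIC))
E
```

```text
(no output)
```

View pics/top0c.png

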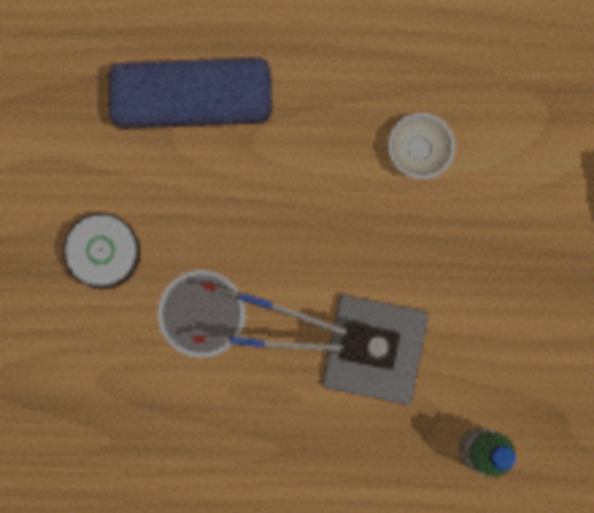

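View pics/side0c.png

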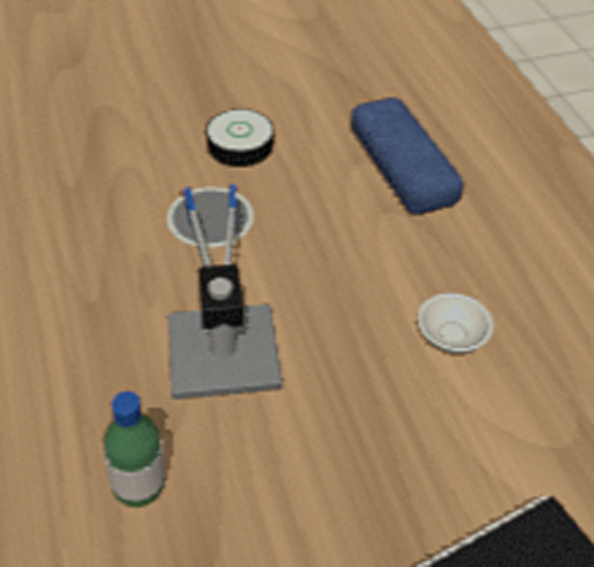

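View pics/top0.png

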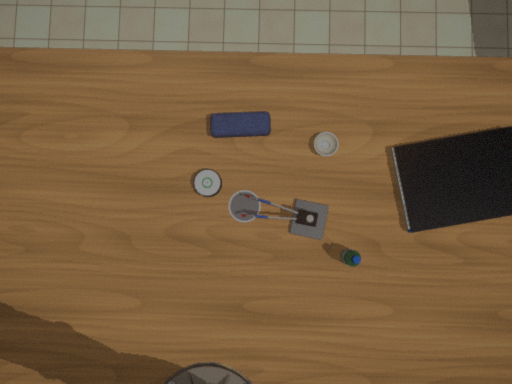

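```bash
cat > fit.py <<'E'
from h import *
np.set_printoptions(precision=4,suppress=True)
def whitefit(im,cam,win,z,r0,cen0,thr):
    # fit a circle of given plane to weighted pixels: project pixels to plane
    x0,y0,x1,y1=win
    hsv=cv2.cvtColor(im,cv2.COLOR_RGB2HSV)
    m=((hsv[...,1]<70)&(hsv[...,2]>thr))
    ys,xs=np.nonzero(m[y0:y1,x0:x1]); 
    return np.array([onz(cam,(x+x0,y+y0),z)[:2] for x,y in zip(xs,ys)])
E
python3 - <<'E'
from fit import *
from scipy.optimize import minimize,least_squares
im=vision.capture('top')
print(im[206,228:262].tolist()); print(im[183,190:226].tolist())
E
```

```text
[[141, 124, 105], [141, 137, 134], [112, 106, 105], [95, 89, 87], [95, 89, 89], [95, 89, 88], [96, 91, 91], [94, 89, 84], [96, 92, 89], [93, 87, 84], [95, 92, 89], [92, 88, 87], [94, 91, 87], [95, 90, 86], [96, 89, 87], [94, 87, 87], [98, 93, 93], [92, 86, 86], [96, 91, 91], [94, 89, 88], [93, 89, 86], [98, 93, 91], [98, 93, 92], [96, 91, 88], [96, 90, 90], [94, 89, 85], [95, 89, 88], [96, 91, 90], [96, 91, 90], [96, 91, 90], [101, 97, 95], [136, 135, 134], [141, 132, 123], [138, 110, 81]]
[[110, 83, 53], [97, 72, 45], [92, 69, 44], [75, 63, 54], [113, 112, 110], [138, 139, 137], [141, 141, 141], [144, 144, 144], [143, 143, 142], [144, 142, 141], [141, 143, 140], [134, 139, 132], [95, 121, 93], [132, 138, 132], [139, 141, 138], [142, 142, 142], [139, 139, 137], [138, 138, 137], [142, 142, 140], [144, 143, 142], [139, 142, 138], [101, 126, 102], [114, 131, 116], [136, 139, 137], [142, 141, 141], [143, 144, 143], [141, 141, 140], [145, 146, 145], [143, 143, 143], [138, 138, 138], [87, 85, 81], [64, 50, 36], [128, 97, 60], [138, 104, 66], [137, 103, 66], [137, 104, 63]]
```

```bash
cat >> fit.py <<'E'
from scipy.optimize import least_squares
def outline(im,cam,c0):
    P=[]
    for x in range(512):
        for y in range(384):
            q=onz(cam,(x,y),0.)[:2]; r=np.hypot(*(q-c0))
            if .030<r<.050:
                p=im[y,x].astype(float)
                if p[2]>110 and p[0]-p[2]<30: P.append(q)
    P=np.array(P)
    f=lambda v:np.hypot(*(P-v[:2]).T)-.0395
    s=least_squares(f,c0,loss='soft_l1',f_scale=.002)
    return s.x,len(P),np.std(f(s.x))
def puck(im,cam,c0):
    P=[];W=[]
    for x in range(512):
        for y in range(384):
            q=onz(cam,(x,y),.022)[:2]; r=np.hypot(*(q-c0))
            if r<.048:
                p=im[y,x].astype(float)
                if p[0]-p[2]<30: P.append(q);W.append(np.clip((p[1]-60)/80,0,1))
    P=np.array(P);W=np.array(W)
    return (P*W[:,None]).sum(0)/W.sum(), W.sum()
E
python3 - <<'E'
from fit import *
T=vision.capture('top');S=vision.capture('side')
for im,c in((T,'top'),(S,'side')):
    a=np.array([.547,-.081])
    for _ in range(2): a,n,s=outline(im,c,a)
    print(c,'outline',a,n,s)
    b=np.array([.595,.012])
    for _ in range(3): b,w=puck(im,c,b)
    print('puck',b,w)
# stand plate, top
m=((T[...,0].astype(int)-T[...,2]<18)&(T[...,0]>60)&(T[...,0]<125)).astype(np.uint8)
m[:, :288]=0;m[:,332:]=0;m[:195]=0;m[245:]=0
m=cv2.morphologyEx(m,cv2.MORPH_CLOSE,np.ones((9,9),np.uint8))
pts=np.array([onz('top',(x,y),.012)[:2] for y,x in zip(*np.nonzero(m))])
r=cv2.minAreaRect((pts*1000).astype(np.float32)); print('plate',r, pts.mean(0),len(pts))
# red, blue
for nm,mm,z in(('red',(T[...,0]>T[...,1].astype(int)*1.8)&(T[...,0]>70)&(T[...,0].astype(int)-T[...,2]>50),.032),('blue',(T[...,2].astype(int)-T[...,0]>15),.065)):
    mm=mm.astype(np.uint8);mm[:190]=0;mm[230:]=0;mm[:,:230]=0;mm[:,290:]=0
    n,l,st,ce=cv2.connectedComponentsWithStats(mm,connectivity=8)
    for i in range(1,n): print(nm,st[i],ce[i],onz('top',ce[i],z))
E
```

```text
Traceback (most recent call last):
  File "fit.py", line 15, in outline
    q=onz(cam,(x,y),0.)[:2]; r=np.hypot(*(q-c0))
      ~~~^^^^^^^^^^^^^^
  File "h.py", line 10, in onz
    o,d=ray(cam,uv); return o+d*(z-o[2])/d[2]
        ~~~^^^^^^^^
  File "h.py", line 6, in ray
    p=vision.camera_params(cam);K=np.array(p['camera_matrix']);V=np.array(p['view'])
ValueError: time passes only in moves, steps and waits
```

```bash
python3 - <<'E'
from station import vision
import pickle
pickle.dump({c:vision.camera_params(c) for c in('top','side')},open('cam.pkl','wb'))
E
sed -i 's/^def cap/import pickle\nCP=pickle.load(open("cam.pkl","rb"))\ndef cap/; s/vision.camera_params(cam)/CP[cam]/' h.py
cat > an.py <<'E'
from fit import *
def analyse(T,S):
    for im,c in((T,'top'),(S,'side')):
        a=np.array([.547,-.081])
        for _ in range(2): a,n,s=outline(im,c,a)
        print(c,'outline',a,n,s)
        b=np.array([.595,.012])
        for _ in range(3): b,w=puck(im,c,b)
        print('puck',b,w)
    m=((T[...,0].astype(int)-T[...,2]<18)&(T[...,0]>60)&(T[...,0]<125)).astype(np.uint8)
    m[:, :288]=0;m[:,332:]=0;m[:195]=0;m[245:]=0
    m=cv2.morphologyEx(m,cv2.MORPH_CLOSE,np.ones((9,9),np.uint8))
    pts=np.array([onz('top',(x,y),.012)[:2] for y,x in zip(*np.nonzero(m))])
    r=cv2.minAreaRect((pts*1000).astype(np.float32)); print('plate',r, pts.mean(0),len(pts))
    for nm,mm,z in(('red',(T[...,0]>T[...,1].astype(int)*1.8)&(T[...,0]>70)&(T[...,0].astype(int)-T[...,2]>50),.032),('blue',(T[...,2].astype(int)-T[...,0]>15),.065)):
        mm=mm.astype(np.uint8);mm[:190]=0;mm[230:]=0;mm[:,:230]=0;mm[:,290:]=0
        n,l,st,ce=cv2.connectedComponentsWithStats(mm,connectivity=8)
        for i in range(1,n): print(nm,st[i],ce[i],onz('top',ce[i],z))
E
python3 - <<'E'
from an import *
T=cv2.imread('pics/top0.png')[...,::-1];S=cv2.imread('pics/side0.png')[...,::-1]
analyse(T,S)
E
```

```text
top outline [ 0.5392 -0.0769] 161 0.0023184111594918783
puck [0.5952 0.0196] 514.7249999999999
side outline [ 0.5396 -0.0746] 202 0.003953584091921872
puck [0.5956 0.0215] 289.4375
plate ((509.9535827636719, -235.30007934570312), (94.31265258789062, 86.337890625), 79.70236206054688) [ 0.5092 -0.2393] 1157
red [245 195   5   2   8] [247.  195.5] [ 0.5633 -0.0838  0.032 ]
red [241 215   5   1   5] [243. 215.] [ 0.5143 -0.0752  0.032 ]
blue [259 199  12   5  28] [264.5714 201.1071] [ 0.5485 -0.1278  0.065 ]
blue [255 215  13   3  27] [260.963  216.0741] [ 0.5121 -0.12    0.065 ]
```

```bash
cat > go.py <<'E'
import sys,numpy as np
from scipy.spatial.transform import Rotation as R
from station import robot
s=robot.state()
def need(x,y,z,yaw):
    M=R.from_rotvec(s['tool_rot']); a=np.radians(yaw)
    Y=np.array([np.cos(a),np.sin(a),0]);Z=np.array([0,0,-1.]);X=np.cross(Y,Z)
    T=R.from_matrix(np.c_[X,Y,Z])
    d=M.inv().apply(np.array([x,y,z])-s['tcp_pos'])/.025
    return np.round(d,2),np.round(np.degrees((M.inv()*T).as_rotvec())/6,2)
if __name__=='__main__':
    print(need(*map(float,sys.argv[1:5])))
    print('t',s['clock'],'tcp',np.round(s['tcp_pos'],4),'op',round(s['opening'],3),'F',np.round(s['wrist_force'],1),'q',np.round(s['joint_positions'],2))
E
python3 go.py .626 .074 .18 -30.2
python3 -m pendant '[[0.3,-23.2,-17.2,0,0,0,17.3],[0.3,-23.2,-17.2,0,0,0,17.3],[0.3,-23.2,-17.2,0,0,0,17.3],[0.3,-23.2,-17.2,0,0,0,17.3],[0.3,-23.2,-17.2,0,0,0,17.3]]'
python3 go.py .626 .074 .18 -30.2
```

```text
(array([-23.21, -17.14,   0.1 ]), array([-0.  ,  0.  , 17.32]))
t 1.25 tcp [0.189  0.6479 0.1823] op 0.998 F [-0.   0.1 -0.3] q [-1.44  0.43  0.07  1.61 -0.03  1.11 -0.07]
clock: 1.67
tcp_pos: [0.3158, 0.4803, 0.1825]
tool_rot: [-1.387, -2.818, -0.0]
wrist_force: [0.3, 0.7, 0.7]
opening: 0.679
(array([-20.45,  -0.08,   0.09]), array([-0. , -0. , 11.3]))
t 1.6667 tcp [0.3158 0.4803 0.1825] op 0.679 F [0.3 0.7 0.7] q [-1.31  0.27  0.25  1.85 -0.08  1.04 -0.37]
```

```bash

python3 -m pendant '[[0.3,-20.4,-0.1,0,0,0,11.3],[0.3,-20.4,-0.1,0,0,0,11.3],[0.3,-20.4,-0.1,0,0,0,11.3],[0.3,-20.4,-0.1,0,0,0,11.3],[0.3,-20.4,-0.1,0,0,0,11.3]]'
python3 go.py .626 .074 .10 -30.2
```

```text
clock: 2.08
tcp_pos: [0.442, 0.3145, 0.1827]
tool_rot: [-2.186, -2.255, -0.001]
wrist_force: [0.8, 1.0, 0.3]
opening: 0.329
(array([-9.85,  7.06,  3.3 ]), array([-0.  , -0.01,  5.33]))
t 2.0833 tcp [0.442  0.3145 0.1827] op 0.329 F [0.8 1.  0.3] q [-1.13  0.22  0.46  1.93 -0.11  1.02 -0.59]
```

```bash

python3 -m pendant '[[0.3,-9.85,7.05,3.3,0,0,5.3],[0.3,-9.85,7.05,3.3,0,0,5.3],[0.3,-9.85,7.05,3.3,0,0,5.3],[0.3,-9.85,7.05,3.3,0,0,5.3],[0.3,-9.85,7.05,3.3,0,0,5.3]]'
python3 go.py .626 .074 .012 -30.2
```

```text
clock: 2.5
tcp_pos: [0.564, 0.1547, 0.1278]
tool_rot: [-2.726, -1.56, -0.002]
wrist_force: [1.2, 1.8, -0.6]
opening: 0.301
(array([-1.53,  3.77,  4.63]), array([ 0.  , -0.02, -0.04]))
t 2.5 tcp [0.564  0.1547 0.1278] op 0.301 F [ 1.2  1.8 -0.6] q [-0.86  0.38  0.61  1.89 -0.27  0.94 -0.65]
```

```bash

python3 -m pendant '[[0.3,-1.5,3.8,0,0,0,0],[0.3,-1.5,3.8,0,0,0,0],[0.3,-1.5,3.8,0.8,0,0,0],[0.3,-1.5,3.8,2,0,0,0],[0.3,-1.5,3.8,3,0,0,0]]'
python3 go.py .626 .074 .012 -30.2; python3 - <<'E'
from h import *
for c in('top','side'):
    im=cap(c,c+'1.png')
    x,y=(190,160) if c=='top' else (230,160)
    cv2.imwrite('pics/%s1c.png'%c,cv2.resize(im[y-90:y+90,x-100:x+100][...,::-1],None,fx=3,fy=3))
E
```

```text
clock: 2.92
tcp_pos: [0.6278, 0.0724, 0.0516]
tool_rot: [2.729, 1.557, 0.003]
wrist_force: [-0.2, 1.1, -0.6]
opening: 0.305
(array([ 0.02, -0.1 ,  1.58]), array([ 0.01, -0.02, -0.06]))
t 2.9167 tcp [0.6278 0.0724 0.0516] op 0.305 F [-0.2  1.1 -0.6] q [-0.63  0.56  0.56  1.84 -0.38  0.85 -0.42]
```

View pics/side1c.png

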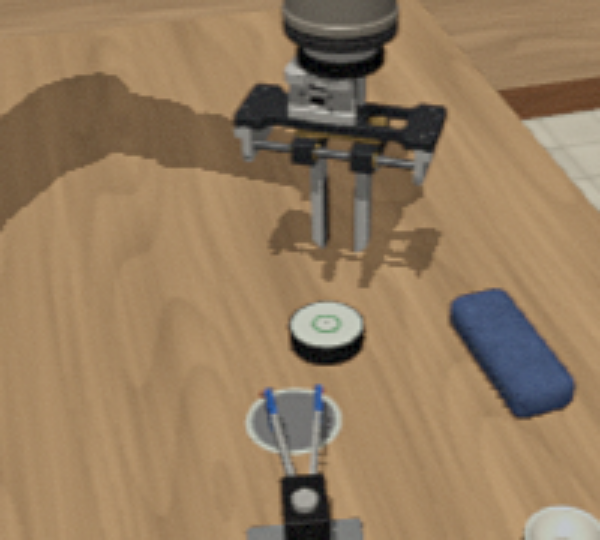

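View pics/top1c.png

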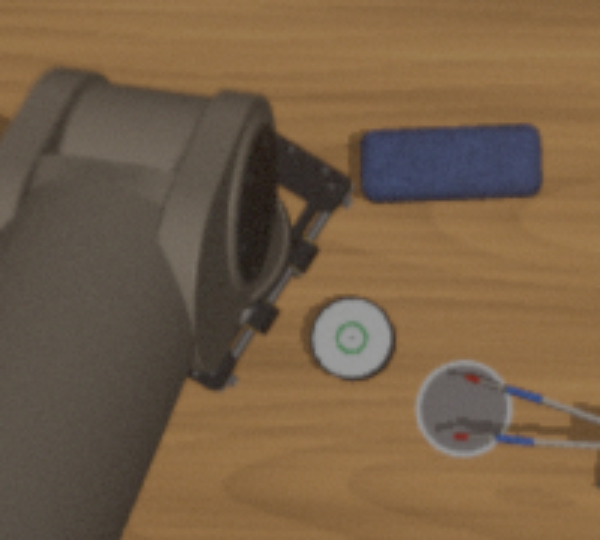

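```bash

python3 -m pendant '[[0.3,0,-0.1,0.8,0,0,0],[0.3,0,-0.1,1.58,0,0,0],[0.3,0,-0.1,1.58,0,0,0],[0.3,-0.3,-0.1,1.58,0,0,0],[0.3,-0.6,-0.1,1.58,0,0,0]]'
python3 go.py .5655 -.031 .012 -30.2
```

```text
clock: 3.43
tcp_pos: [0.6154, 0.062, 0.0116]
tool_rot: [-2.725, -1.56, 0.004]
wrist_force: [1.0, -0.1, 0.3]
opening: 0.303
(array([-4.22,  0.16, -0.01]), array([-0.02,  0.01, -0.03]))
t 3.4333 tcp [0.6154 0.062  0.0116] op 0.303 F [ 1.  -0.1  0.3] q [-0.6   0.59  0.53  1.89 -0.41  0.77 -0.37]
```

```bash

python3 -m pendant '[[0.3,0,0.15,0,0,0,0],[0.3,-0.3,0.15,0,0,0,0],[0.3,-0.7,0.15,0,0,0,0],[0.3,-1.1,0.15,0,0,0,0],[0.3,-1.5,0.15,0,0,0,0]]'
python3 go.py .5655 -.031 .012 -30.2
```

```text
clock: 3.85
tcp_pos: [0.5991, 0.0266, 0.0119]
tool_rot: [-2.725, -1.56, 0.003]
wrist_force: [-1.1, -0.0, 0.3]
opening: 0.302
(array([-2.67,  0.01,  0.  ]), array([-0.02,  0.01, -0.04]))
t 3.85 tcp [0.5991 0.0266 0.0119] op 0.302 F [-1.1 -0.   0.3] q [-0.55  0.57  0.53  1.93 -0.41  0.75 -0.32]
```

```bash
python3 - <<'E'
from an import *
T=cap('top','top2.png')
b=np.array([.585,-.000])
for _ in range(4): b,w=puck(T,'top',b)
print(b,w)
E
```

```text
[0.5889 0.0078] 256.325
```

```bash
python3 - <<'E'
from h import *
im=cap('side','side2.png');T=cv2.imread('pics/top2.png')
a=cv2.resize(T[140:240,170:300],None,fx=4,fy=4);b=cv2.resize(im[130:260,170:300][...,::-1],None,fx=4,fy=4)
cv2.imwrite('pics/c2.png',a);cv2.imwrite('pics/d2.png',b)
E
```

```text
(no output)
```

View pics/c2.png

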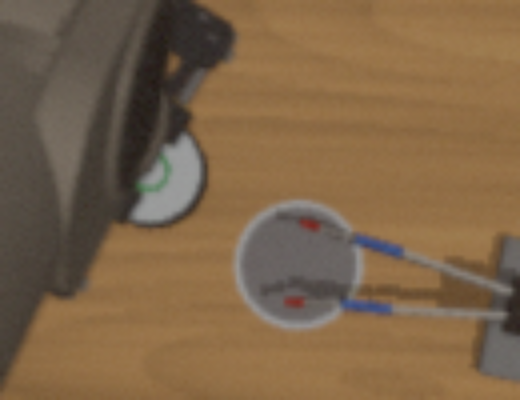

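View pics/d2.png

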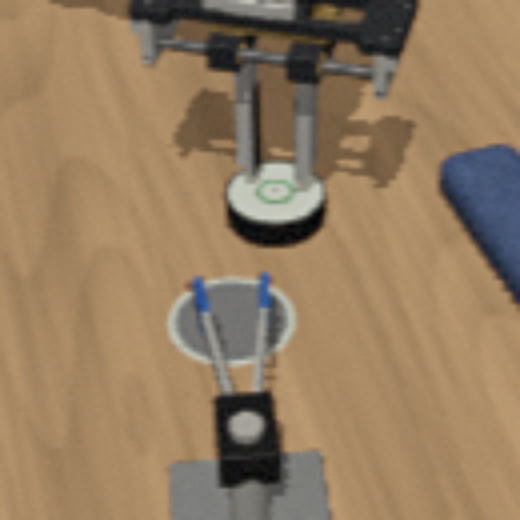

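```bash
python3 - <<'E'
from an import *
S=cv2.imread('pics/side2.png')[...,::-1]
b=np.array([.58,-.01])
for _ in range(4): b,w=puck(S,'side',b)
print(b,w,onz('side',(238.4,177.2),.022))
t=np.array([.5991,.0266]);u=np.array([.503,.865]);v=b-[.5393,-.076]
print((t-b)@u, v, v@u, v@[-.865,.503])
E
```

```text
[0.5965 0.024 ] 312.7625 [0.5961 0.0236 0.022 ]
0.0035375531297674946 [0.0572 0.1   ] 0.11529084687023249 0.0008572432358432785
```

```bash
python3 - <<'E'
from h import *
for p in([.5991,.0266,.0119],[.5991,.0266,.05],[.5991,.0266,.1]): print((proj('side',p)-[170,130])*4,(proj('top',p)-[170,140])*4)
print('first (side1c)',(proj('side',[.6278,.0724,.0516])-[130,70])*3)
E
```

```text
[276.73622984 196.561104  ] [138.50386624 164.1401206 ]
[275.90963574 154.02740388] [130.58203125 157.70219924]
[274.75932165  94.8361823 ] [119.26485456 148.50494965]
first (side1c) [343.03402388 261.46409664]
```

```bash

python3 -m pendant '[[0.3,0,0,-0.5,0,0,0],[0.3,0.8,0,-1,0,0,0],[0.3,1.7,0,-1,0,0,0],[0.0,2.3,0,-1,0,0,0],[0.0,2.3,0,-1,0,0,0]]'
python3 - <<'E'
from h import *
im=cap('side','side3.png')
s=robot.state();t=s['tcp_pos'];print(t,s['opening'],s['wrist_force'])
p=proj('side',t);print(p)
x,y=int(p[0]),int(p[1])
print((p-[x-50,y-60])*6)
b=cv2.resize(im[y-60:y+40,x-50:x+60][...,::-1],None,fx=6,fy=6,interpolation=cv2.INTER_CUBIC)
cv2.imwrite('pics/d3.png',b)
E
```

```text
clock: 4.37
tcp_pos: [0.6294, 0.0792, 0.0372]
tool_rot: [-2.723, -1.563, 0.002]
wrist_force: [-1.5, 0.6, -0.2]
opening: 0.194
[0.6284049  0.07707384 0.03680042] 0.15084053569877184 [-0.290389   -0.74064071 -0.54126217]
[244.13122322 160.3581505 ]
[300.78733931 362.14890297]
```

View pics/d3.png

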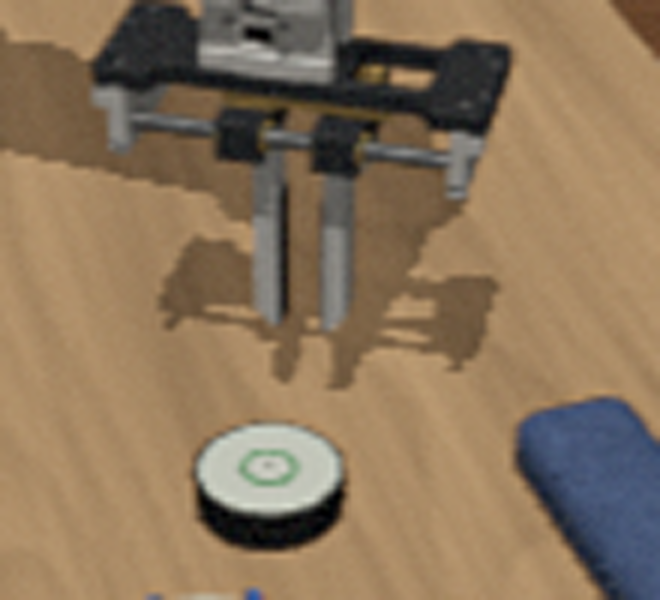

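```bash
python3 - <<'E'
from h import *
t=np.array([.6284,.0771,.0368])
for dz in (0,.01,.02,.03): print(dz,(proj('side',t+[0,0,dz])-proj('side',t))*6)
E
python3 -m pendant '[[0.3,0,0,0.5,0,0,0],[0.3,0,0,1.0,0,0,0],[0.3,0,0,1.0,0,0,0],[0.3,0,0,1.1,0,0,0],[0.3,0,0,1.2,0,0,0]]'
```

```text
0 [0. 0.]
0.01 [ -0.12313517 -16.72844865]
0.02 [ -0.24784197 -33.67040923]
0.03 [ -0.37415067 -50.8299957 ]
clock: 4.83
tcp_pos: [0.6281, 0.0764, 0.0064]
tool_rot: [-2.725, -1.56, 0.005]
wrist_force: [-0.3, 0.3, -0.5]
opening: 0.3
```

```bash
python3 - <<'E'
from h import *
im=cap('side','side4.png');t=robot.state()['tcp_pos']
p=proj('side',t)
x,y=int(p[0]),int(p[1])
im=im.copy(); print((p-[x-35,y-45])*8,robot.hold_point_z,t)
b=cv2.resize(im[y-45:y+25,x-35:x+45][...,::-1],None,fx=8,fy=8,interpolation=cv2.INTER_CUBIC)
cv2.imwrite('pics/d4.png',b)
E
```

```text
[280.9928399  366.42876376] 0.0188 [0.62804145 0.07654573 0.00618478]
```

View pics/d4.png

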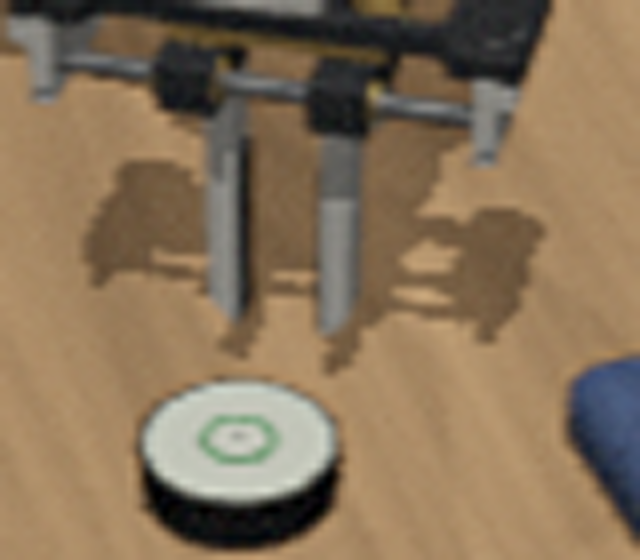

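```bash

python3 -m pendant '[[0.3,0,0,0.1,0,0,0],[0.3,0,0,0.2,0,0,0],[0.3,0,0,0.2,0,0,0],[0.3,0,0,0.2,0,0,0],[0.3,0,0,0.2,0,0,0]]'
python3 - <<'E'
from h import *
im=cap('side','side5.png');t=robot.state()['tcp_pos']
p=proj('side',t)
x,y=int(p[0]),int(p[1])
im=im.copy(); print((p-[x-35,y-45])*8,t)
b=cv2.resize(im[y-45:y+25,x-35:x+45][...,::-1],None,fx=8,fy=8,interpolation=cv2.INTER_CUBIC)
cv2.imwrite('pics/d5.png',b)
E
```

```text
clock: 5.3
tcp_pos: [0.6281, 0.0765, 0.0013]
tool_rot: [-2.725, -1.56, 0.005]
wrist_force: [-0.5, -0.2, -0.4]
opening: 0.299
[281.26082801 360.62393568] [0.62812768 0.07658768 0.00134279]
```

View pics/d5.png

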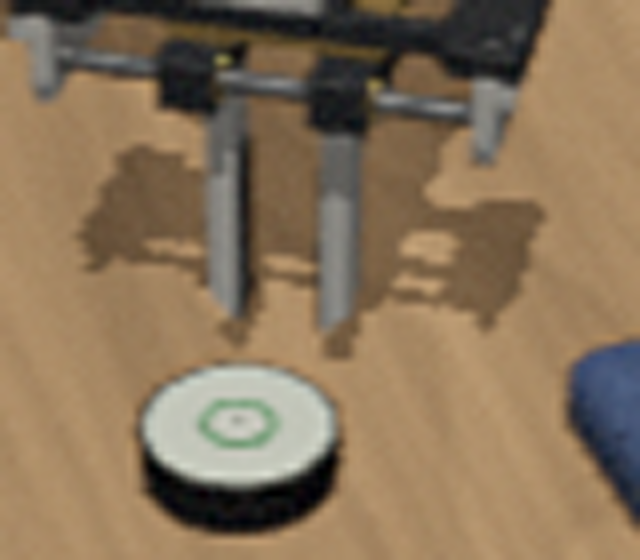

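```bash

python3 -m pendant '[[0.3,0,0,0.1,0,0,0],[0.3,0,0,0.2,0,0,0],[0.3,0,0,0.3,0,0,0],[0.3,0,0,0.3,0,0,0],[0.3,0,0,0.3,0,0,0]]'
python3 - <<'E'
from h import *
im=cap('side','side6.png');t=robot.state()['tcp_pos']
p=proj('side',t)
x,y=int(p[0]),int(p[1])
im=im.copy(); print((p-[x-35,y-45])*8,t)
b=cv2.resize(im[y-45:y+25,x-35:x+45][...,::-1],None,fx=8,fy=8,interpolation=cv2.INTER_CUBIC)
cv2.imwrite('pics/d6.png',b)
E
```

```text
clock: 5.77
tcp_pos: [0.6279, 0.0765, -0.0064]
tool_rot: [-2.725, -1.56, 0.006]
wrist_force: [-0.3, -0.1, -0.1]
opening: 0.302
[281.15868493 360.79572417] [ 0.62803074  0.07655242 -0.00627083]
```

View pics/d6.png

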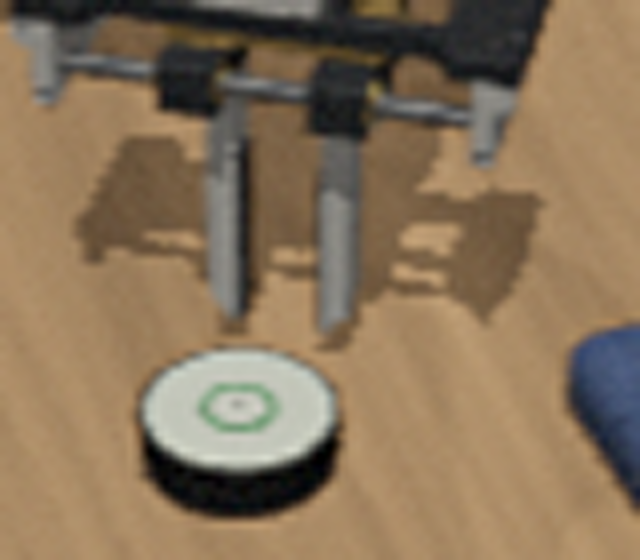

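```bash

python3 -m pendant '[[0.3,-0.5,0,0,0,0,0],[0.3,-1.0,0,0,0,0,0],[0.3,-1.4,0,0,0,0,0],[0.3,-1.8,0,0,0,0,0],[0.3,-2.2,0,0,0,0,0]]'
cat > look.py <<'E'
import sys
from an import *
n=sys.argv[1]; b0=np.array([float(sys.argv[2]),float(sys.argv[3])])
sp=np.array([.5393,-.076]);u=np.array([.503,.865]);l=np.array([-.865,.503])
s=robot.state();t=s['tcp_pos'];print('tcp',t,'F',s['wrist_force'])
for c in('side','top'):
    im=cap(c,f'{c}_{n}.png'); b=b0.copy()
    for _ in range(5): b,w=puck(im,c,b)
    print(c,'puck',b,w,'to spot u,l',(b-sp)@u,(b-sp)@l,'tcp-puck u,l',(t[:2]-b)@u,(t[:2]-b)@l)
    w=(170,130,300,260) if c=='side' else (180,140,310,270)
    cv2.imwrite(f'pics/{c}_{n}c.png',cv2.resize(im[w[1]:w[3],w[0]:w[2]][...,::-1],None,fx=4,fy=4,interpolation=cv2.INTER_CUBIC))
E
python3 look.py 7 .585 0
```

```text
clock: 6.23
tcp_pos: [0.5995, 0.0277, -0.006]
tool_rot: [-2.726, -1.559, 0.005]
wrist_force: [0.3, 0.9, -0.6]
opening: 0.298
tcp [ 0.5995  0.0277 -0.006 ] F [ 0.297   0.8727 -0.5906]
side puck [ 0.581  -0.0032] 336.88750000000005 to spot u,l 0.08393438720905998 0.0005200471106055343 tcp-puck u,l 0.036056892065433485 -0.0004121525536971136
top puck [ 0.5746 -0.0154] 583.5875 to spot u,l 0.07016929845923889 -0.00010353096285015477 tcp-puck u,l 0.04982198081525459 0.00021142551975857036
```

View pics/side_7c.png

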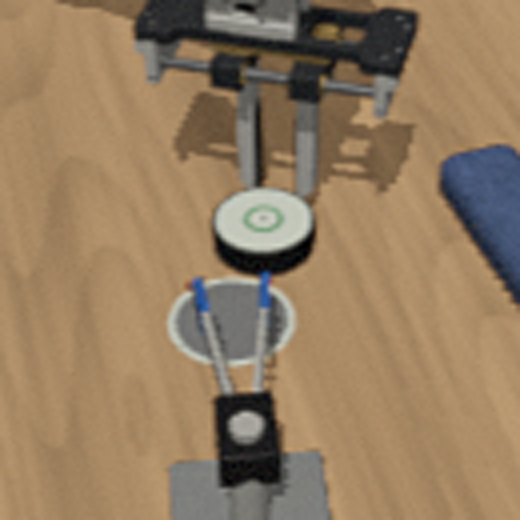

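```bash

python3 -m pendant '[[0.3,-0.4,0,0,0,0,0],[0.3,-0.9,0,0,0,0,0],[0.3,-1.4,0,0,0,0,0],[0.3,-1.9,0,0,0,0,0],[0.3,-2.3,0,0,0,0,0]]'
python3 look.py 8 .557 -.046
```

```text
clock: 6.75
tcp_pos: [0.569, -0.0244, -0.0057]
tool_rot: [-2.728, -1.556, 0.006]
wrist_force: [0.6, 0.3, -0.4]
opening: 0.3
tcp [ 0.569  -0.0244 -0.0057] F [ 0.614   0.3161 -0.4328]
side puck [ 0.549  -0.0576] 383.975 to spot u,l 0.02079759294311947 0.000869232428388492 tcp-puck u,l 0.0388014240831881 -0.0005517366832335251
top puck [ 0.541  -0.0708] 559.55 to spot u,l 0.005344633858401151 0.001111962185693548 tcp-puck u,l 0.05425438316790643 -0.0007944664405385801
```

View pics/side_8c.png

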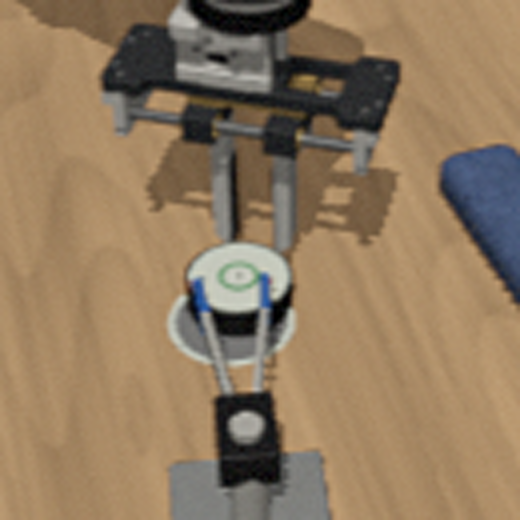

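View pics/top_8c.png

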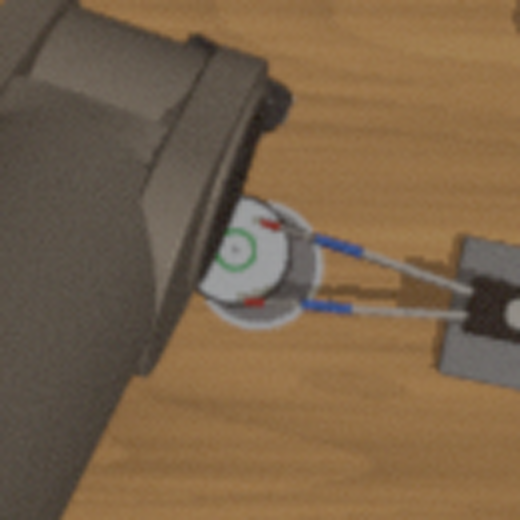

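```bash
cat > ring.py <<'E'
from an import *
def ring(im,cam,c0):
    P=[]
    for x in range(180,300):
        for y in range(150,260):
            q=onz(cam,(x,y),.022)[:2]
            p=im[y,x].astype(int)
            if np.hypot(*(q-c0))<.022 and p[1]-max(p[0],p[2])>8: P.append(q)
    P=np.array(P)
    if len(P)<6: return None,len(P),0
    f=lambda v:np.hypot(*(P-v).T)-.012
    s=least_squares(f,P.mean(0),loss='soft_l1',f_scale=.001)
    return s.x,len(P),np.std(f(s.x))
if __name__=='__main__':
    import sys
    n=sys.argv[1];c0=np.array([float(sys.argv[2]),float(sys.argv[3])])
    for c in('side','top'):
        im=cv2.imread(f'pics/{c}_{n}.png')[...,::-1]
        x,k,e=ring(im,c,c0); 
        if x is None: print(c,k);continue
        d=x-np.array([.5393,-.076]);print(c,x,k,e,'u,l',d@[.503,.865],d@[-.865,.503],'stand x,y',d@[.180,.984],d@[-.984,.180])
E
cp pics/top0.png pics/top_0.png;cp pics/side0.png pics/side_0.png
python3 ring.py 0 .5954 .0205; python3 ring.py 7 .58 -.005; python3 ring.py 8 .549 -.0576
```

```text
side [0.5959 0.0225] 38 0.0018350513946453473 u,l 0.1136176234584533 0.0006040539565141759 stand x,y 0.10706652243499604 -0.037929363548059494
top [0.5955 0.0199] 58 0.0014428320430004105 u,l 0.11118643514345523 -0.0003487529381029689 stand x,y 0.10445705084209533 -0.03800174698132408
side [ 0.5797 -0.004 ] 44 0.0020017646406734844 u,l 0.08259371915288832 0.0012256760793005754 stand x,y 0.07809794552275473 -0.026832753628201114
top [ 0.5779 -0.0097] 60 0.0015030905316357009 u,l 0.07676037538568375 -0.00010063857510118919 stand x,y 0.07216205568610151 -0.02610367028738214
side [ 0.5491 -0.0561] 48 0.0019013214161337085 u,l 0.022099519400239548 0.0015363929644926166 stand x,y 0.021306050139323705 -0.006043027804596498
top [ 0.5471 -0.0622] 48 0.0014279603427679974 u,l 0.015858212784899656 0.00025034246359774957 stand x,y 0.015000098040019087 -0.005137842807708066
```

```bash
python3 go.py .5393 -.076 .012 -30.2
python3 -m pendant '[[0.3,-0.1,0,0,0,0,0],[0.3,-0.2,0,0,0,0,0],[0.3,-0.3,0,0,0,0,0],[0.3,-0.3,0,0,0,0,0],[0.3,-0.3,0,0,0,0,0]]'
python3 look.py 9 .546 -.065 >/dev/null; python3 ring.py 9 .546 -.065;python3 go.py .5393 -.076 .012 -30.2
```

```text
(array([-2.36,  0.02, -0.7 ]), array([-0.03,  0.03, -0.08]))
t 6.85 tcp [ 0.5689 -0.0249 -0.0056] op 0.301 F [-0.1  0.2 -0.2] q [-0.47  0.55  0.52  2.01 -0.42  0.69 -0.22]
clock: 7.27
tcp_pos: [0.5651, -0.0312, -0.0056]
tool_rot: [-2.729, -1.554, 0.007]
wrist_force: [0.4, -0.8, -0.2]
opening: 0.299
side [ 0.5447 -0.0648] 43 0.0016969298823295413 u,l 0.012390238884967411 0.0009406383806762456 stand x,y 0.011972227680936713 -0.0033135252689382743
top [ 0.5445 -0.0675] 41 0.0014236954333385235 u,l 0.00997939906027182 -0.00021837429882284878 stand x,y 0.009312025138412922 -0.0035867481200167117
(array([-2.07,  0.03, -0.7 ]), array([-0.03,  0.03, -0.08]))
t 7.3667 tcp [ 0.5651 -0.0312 -0.0057] op 0.3 F [-0.1  0.6  0.6] q [-0.46  0.55  0.52  2.01 -0.42  0.69 -0.21]
```

View pics/top_9c.png

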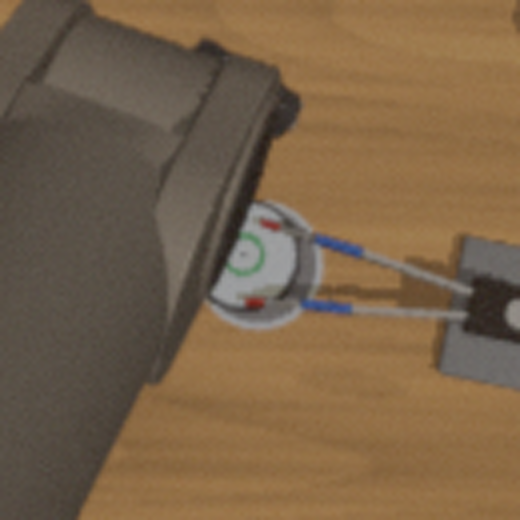

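View pics/side_9c.png

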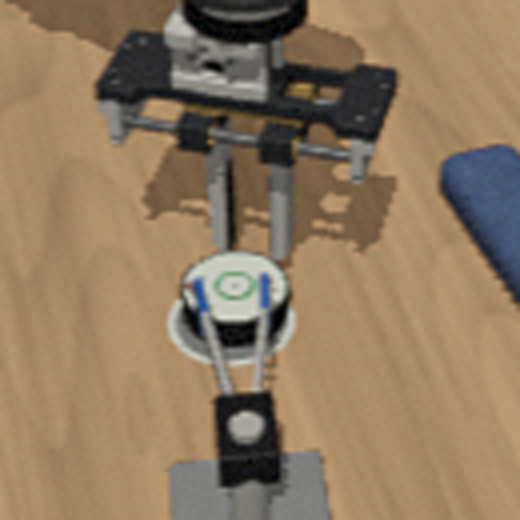

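```bash

python3 -m pendant '[[0.3,-0.1,0.02,0,0,0,0],[0.3,-0.2,0.02,0,0,0,0],[0.3,-0.3,0.02,0,0,0,0],[0.3,-0.3,0.02,0,0,0,0],[0.3,-0.3,0.02,0,0,0,0]]'
python3 look.py 10 .541 -.072 >/dev/null; python3 ring.py 10 .541 -.072;python3 go.py .5393 -.076 .012 -30.2
```

```text
clock: 7.78
tcp_pos: [0.5615, -0.0382, -0.0056]
tool_rot: [-2.729, -1.553, 0.007]
wrist_force: [0.5, -0.5, 0.5]
opening: 0.301
side [ 0.5407 -0.0718] 46 0.001738855713363789 u,l 0.004359464439437649 0.0008955853935469733 stand x,y 0.004403702629505222 -0.0006348009205689344
top [ 0.5408 -0.0742] 36 0.0014154278980932564 u,l 0.002314675506209195 -0.0004298773818110791 stand x,y 0.002031386431806178 -0.0011886070841421437
(array([-1.77,  0.01, -0.7 ]), array([-0.03,  0.03, -0.08]))
t 7.8833 tcp [ 0.5617 -0.0379 -0.0056] op 0.3 F [0.4 0.2 0.4] q [-0.45  0.55  0.52  2.02 -0.42  0.68 -0.2 ]
```

View pics/top_10c.png

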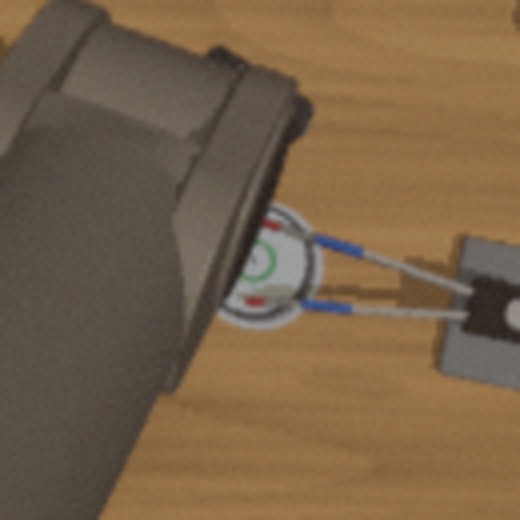

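View pics/side_10c.png

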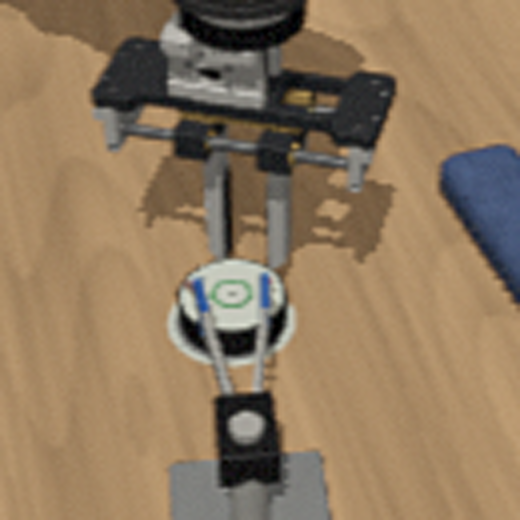

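```bash

python3 -m pendant '[[0.3,-0.05,0.0,0,0,0,0],[0.3,-0.1,0.0,0,0,0,0],[0.3,-0.1,0.0,0,0,0,0],[0.3,-0.1,0,0,0,0,0],[0.3,-0.1,0.0,0,0,0,0]]'
python3 go.py .5393 -.076 .012 -30.2
python3 -m pendant '[[0.3,0.7,0.0,0,0,0,0],[0.3,1.4,0.0,0,0,0,0],[0.3,3,0.0,0,0,0,0],[0.3,4.5,0,-1,0,0,0],[0.3,6,0.0,-2,0,0,0]]'
python3 look.py 11 .5393 -.076 ; python3 ring.py 11 .5393 -.076;python3 go.py .5393 -.076 .012 -30.2
```

```text
clock: 8.3
tcp_pos: [0.5603, -0.0401, -0.0056]
tool_rot: [-2.729, -1.554, 0.007]
wrist_force: [0.2, -1.1, 0.3]
opening: 0.301
(array([-1.67,  0.01, -0.7 ]), array([-0.03,  0.03, -0.08]))
t 8.3 tcp [ 0.5603 -0.0401 -0.0056] op 0.301 F [ 0.2 -1.1  0.3] q [-0.45  0.54  0.52  2.02 -0.42  0.68 -0.2 ]
clock: 8.72
tcp_pos: [0.6339, 0.0853, 0.0398]
tool_rot: [-2.729, -1.553, 0.011]
wrist_force: [0.9, 0.0, 0.8]
opening: 0.3
tcp [0.6339 0.0853 0.0398] F [0.8684 0.0093 0.8088]
side puck [ 0.5382 -0.0806] 421.8125 to spot u,l -0.004545224882862219 -0.0013438435086708265 tcp-puck u,l 0.19160670711706304 0.0006648546339450222
top puck [ 0.5383 -0.0772] 633.1500000000001 to spot u,l -0.0014977999454204383 0.0002511410598149587 tcp-puck u,l 0.18855928217962126 -0.0009301299345407639
side [ 0.5398 -0.0733] 52 0.0019180670868152337 u,l 0.0026067279878741146 0.0009350232970120449 stand x,y 0.002768547881653024 -3.8215287795125185e-06
top [ 0.5397 -0.0762] 58 0.0013935555209617155 u,l 7.482536890710495e-05 -0.0004735190987006127 stand x,y -9.006810732811666e-05 -0.00047071672685789753
(array([-7.75, -0.05,  1.22]), array([-0.  , -0.01, -0.02]))
t 8.8167 tcp [0.6382 0.0905 0.0428] op 0.298 F [ 0.6  0.1 -0.6] q [-0.64  0.59  0.55  1.81 -0.39  0.85 -0.43]
```

View pics/top_11c.png

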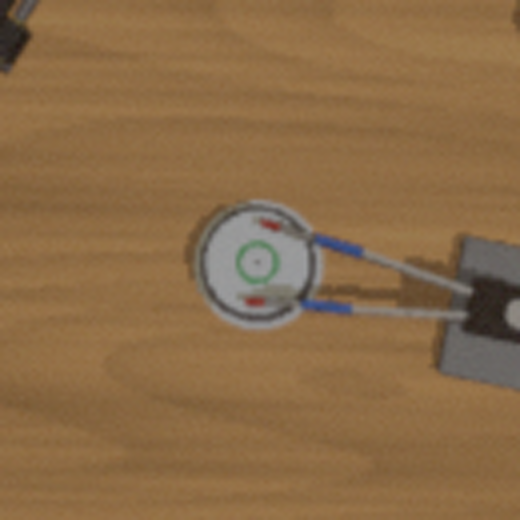

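View pics/side_11c.png

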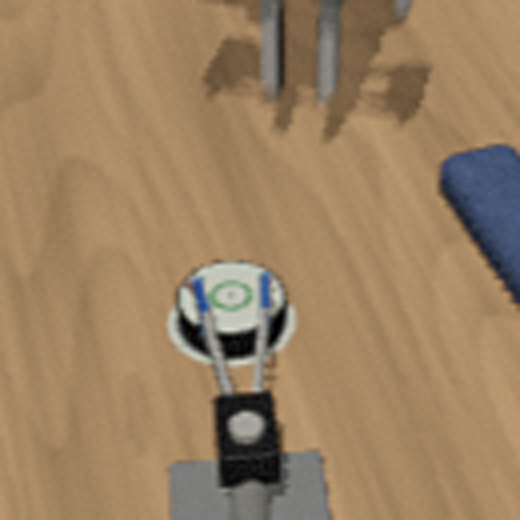

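```bash

python3 go.py .5307 -.1232 .15 -10.35
python3 -m pendant '[[0.75,0,0,-1.6,0,0,0],[0.75,0,0,-3.2,0,0,0],[0.75,-2,0.2,-4.3,0,0,-1],[0.75,-4,0.4,-4.3,0,0,-2],[0.75,-6,0.6,-4.3,0,0,-3.3]]'
python3 go.py .5307 -.1232 .15 -10.35
```

```text
(array([-9.54,  0.6 , -4.3 ]), array([-0.  , -0.01, -3.33]))
t 8.8167 tcp [0.6382 0.0905 0.0428] op 0.298 F [ 0.6  0.1 -0.6] q [-0.64  0.59  0.55  1.81 -0.39  0.85 -0.43]
clock: 9.23
tcp_pos: [0.5884, -0.0193, 0.1505]
tool_rot: [2.42, 2.002, 0.005]
wrist_force: [0.7, -1.3, -0.2]
opening: 0.62
(array([-4.52, -1.49,  0.01]), array([ 0.03, -0.02, -0.07]))
t 9.2333 tcp [ 0.5884 -0.0193  0.1505] op 0.62 F [ 0.7 -1.3 -0.2] q [-0.53  0.35  0.58  1.87 -0.23  0.98 -0.05]
```

```bash

python3 -m pendant '[[0.75,-1.5,-0.5,0,0,0,0],[0.75,-3,-1,0,0,0,0],[0.75,-4.5,-1.5,0,0,0,0],[0.75,-4.5,-1.5,0,0,0,0],[0.75,-4.5,-1.5,0,0,0,0]]'
python3 go.py .5307 -.1232 .03 -10.35
python3 look.py 12 .5393 -.076 |head -1; python3 go.py .5307 -.1232 .03 -10.35
```

```text
clock: 9.65
tcp_pos: [0.5293, -0.1249, 0.1504]
tool_rot: [2.424, 1.997, 0.006]
wrist_force: [0.4, -0.7, 0.5]
opening: 0.751
(array([0.07, 0.03, 4.82]), array([ 0.03, -0.02, -0.11]))
t 9.65 tcp [ 0.5293 -0.1249  0.1504] op 0.751 F [ 0.4 -0.7  0.5] q [-0.4   0.28  0.62  1.96 -0.2   0.95  0.12]
tcp [ 0.5293 -0.1249  0.1504] F [ 0.3838 -0.7149  0.4619]
(array([-0.05, -0.01,  4.8 ]), array([ 0.03, -0.02, -0.07]))
t 9.75 tcp [ 0.5308 -0.1222  0.1501] op 0.75 F [ 1.1  0.8 -0.6] q [-0.41  0.28  0.62  1.96 -0.2   0.95  0.12]
```

View pics/side_12c.png

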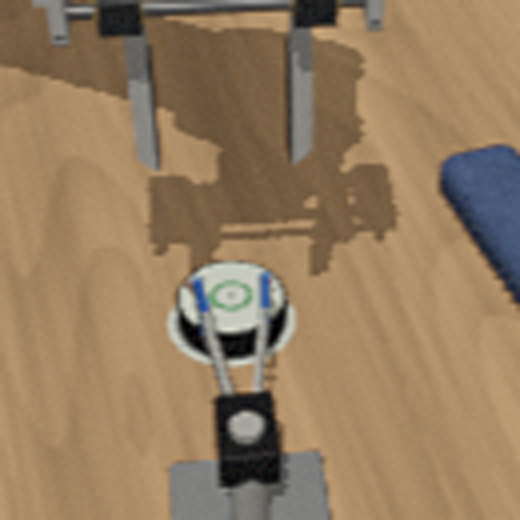

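View pics/top_12c.png

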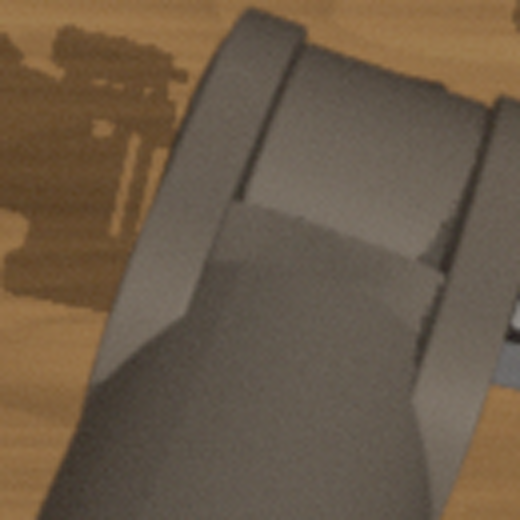

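```bash

python3 -m pendant '[[0.75,-0.05,0,1,0,0,0],[0.75,-0.05,0,2,0,0,0],[0.75,-0.05,0,3,0,0,0],[0.75,-0.05,0,3,0,0,0],[0.75,-0.05,0,3,0,0,0]]'
python3 go.py .5307 -.1232 .03 -10.35
python3 look.py 13 .5393 -.076 |head -1; python3 go.py .5307 -.1232 .03 -10.35
```

```text
clock: 10.17
tcp_pos: [0.5304, -0.1224, 0.0744]
tool_rot: [-2.418, -2.004, -0.002]
wrist_force: [0.3, -0.7, 0.9]
opening: 0.75
(array([-0.03,  0.02,  1.78]), array([ 0.  , -0.02, -0.06]))
t 10.1667 tcp [ 0.5304 -0.1224  0.0744] op 0.75 F [ 0.3 -0.7  0.9] q [-0.35  0.39  0.57  2.02 -0.29  0.81  0.2 ]
tcp [ 0.5304 -0.1224  0.0744] F [ 0.3481 -0.6862  0.9441]
(array([-0.02, -0.04,  1.85]), array([ 0.04, -0.02, -0.06]))
t 10.2667 tcp [ 0.5317 -0.123   0.0762] op 0.749 F [-0.2  0.3 -0.8] q [-0.35  0.39  0.57  2.02 -0.29  0.81  0.2 ]
```

View pics/side_13c.png

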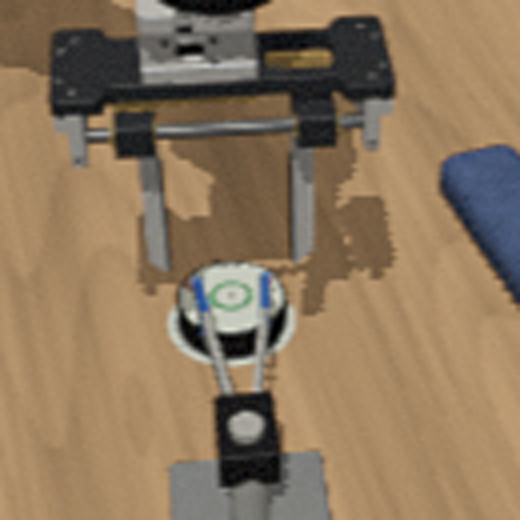

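```bash

python3 -m pendant '[[0.75,0,0,0.6,0,0,0],[0.75,0,0,1.2,0,0,0],[0.75,0,0,1.8,0,0,0],[0.75,0,0,1.8,0,0,0],[0.75,0,0,1.8,0,0,0]]'
python3 look.py 14 .5393 -.076 |head -1; python3 go.py .5307 -.1232 .03 -10.35
```

```text
clock: 10.68
tcp_pos: [0.5323, -0.1229, 0.0321]
tool_rot: [2.418, 2.003, 0.007]
wrist_force: [-0.3, 0.4, -0.3]
opening: 0.753
tcp [ 0.5323 -0.1229  0.0321] F [-0.2512  0.3889 -0.3203]
(array([-0.02, -0.08,  0.1 ]), array([ 0.05, -0.03, -0.06]))
t 10.7833 tcp [ 0.5328 -0.123   0.0326] op 0.752 F [-0.6 -1.1 -0.3] q [-0.31  0.45  0.53  2.05 -0.35  0.72  0.25]
```

View pics/side_14c.png

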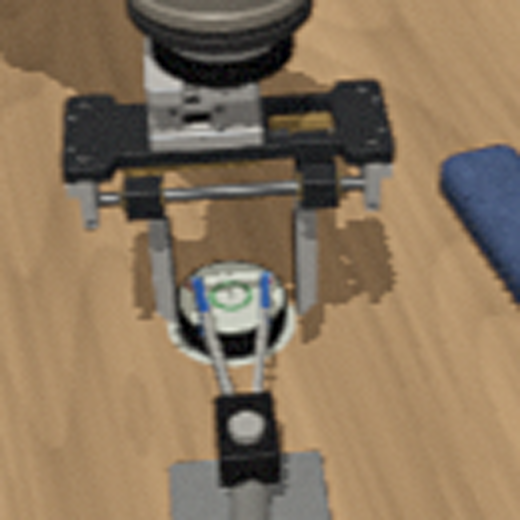

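```bash

python3 -m pendant '[[0.6,0,-0.08,0.1,0,0,0],[0.5,0,-0.08,0.1,0,0,0],[0.4,0,-0.08,0.1,0,0,0],[0.35,0,-0.08,0.1,0,0,0],[0.35,0,-0.08,0.1,0,0,0]]'
python3 -m pendant '[[0.35,0,0,0,0,0,0],[0.35,0,0,0,0,0,0],[0.35,0,0,0,0,0,0],[0.35,0,0,0,0,0,0],[0.35,0,0,0,0,0,0]]'
python3 look.py 15 .5393 -.076 |head -1; python3 go.py .5307 -.1232 .03 -10.35
python3 - <<'E'
import cv2
im=cv2.imread('pics/side_15.png');cv2.imwrite('pics/side_15z.png',cv2.resize(im[180:240,195:270],None,fx=10,fy=10,interpolation=cv2.INTER_CUBIC))
E
```

```text
clock: 11.2
tcp_pos: [0.5309, -0.1225, 0.0303]
tool_rot: [2.417, 2.003, 0.009]
wrist_force: [-0.4, 0.9, 0.5]
opening: 0.431
clock: 11.62
tcp_pos: [0.531, -0.1222, 0.0303]
tool_rot: [2.417, 2.003, 0.01]
wrist_force: [0.5, 4.9, 0.4]
opening: 0.35
tcp [ 0.531  -0.1222  0.0303] F [0.4533 4.8789 0.356 ]
(array([-0.04, -0.  ,  0.01]), array([ 0.05, -0.03, -0.06]))
t 11.7167 tcp [ 0.531  -0.1222  0.0303] op 0.349 F [0.8 4.  1.7] q [-0.31  0.45  0.53  2.05 -0.35  0.71  0.25]
```

View pics/side_15z.png

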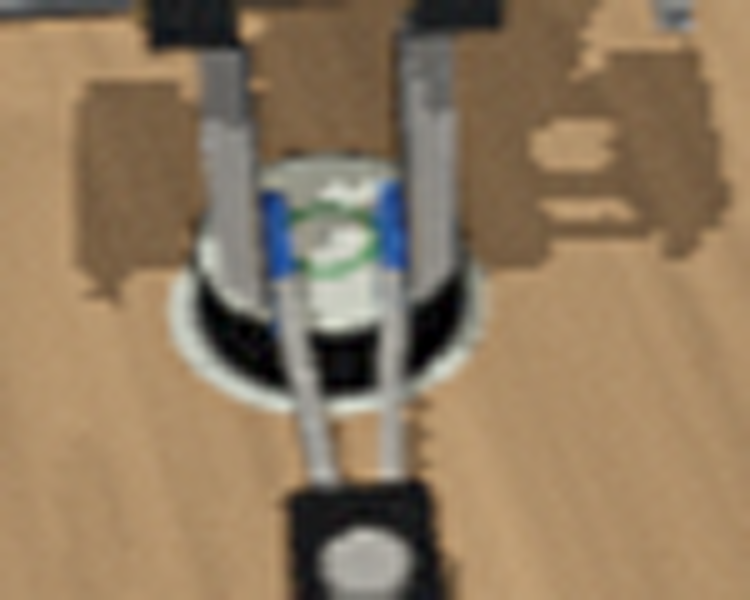

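```bash

python3 -m pendant '[[0.33,0,0,0,0,0,0],[0.31,0,0,0,0,0,0],[0.29,0,0,0,0,0,0],[0.285,0,0,0,0,0,0],[0.285,0,0,0,0,0,0]]'
python3 -m pendant '[[0.285,0,0,0,0,0,0],[0.285,0,0,0,0,0,0],[0.285,0,0,0,0,0,0],[0.285,0,0,0,0,0,0],[0.285,0,0,0,0,0,0]]'
python3 look.py 16 .5393 -.076 |head -1; python3 go.py .5307 -.1232 .03 -10.35
python3 - <<'E'
import cv2
im=cv2.imread('pics/side_16.png');cv2.imwrite('pics/side_16z.png',cv2.resize(im[180:240,195:270],None,fx=10,fy=10,interpolation=cv2.INTER_CUBIC))
from h import *
for c in('side',):
  for n in('tip_left','tip_right'): print(n,[(round(q['p'],2),np.round(q['at'],1),onz(c,q['at'],.032)) for q in spot_point(n,c)[:3]])
E
```

```text
clock: 12.13
tcp_pos: [0.5311, -0.122, 0.0303]
tool_rot: [2.417, 2.003, 0.01]
wrist_force: [1.1, 5.6, 1.4]
opening: 0.288
clock: 12.55
tcp_pos: [0.5311, -0.1219, 0.0303]
tool_rot: [2.417, 2.003, 0.01]
wrist_force: [0.8, 5.2, 1.4]
opening: 0.287
tcp [ 0.5311 -0.1219  0.0303] F [0.8274 5.1632 1.3832]
(array([-0.05, -0.01,  0.01]), array([ 0.05, -0.03, -0.06]))
t 12.65 tcp [ 0.5311 -0.1219  0.0303] op 0.285 F [0.3 4.5 2.1] q [-0.31  0.45  0.53  2.05 -0.35  0.71  0.25]
tip_left [(0.67, array([228.5, 206.6]), array([ 0.53761909, -0.0961808 ,  0.032     ]))]
tip_right []
```

View pics/side_16z.png

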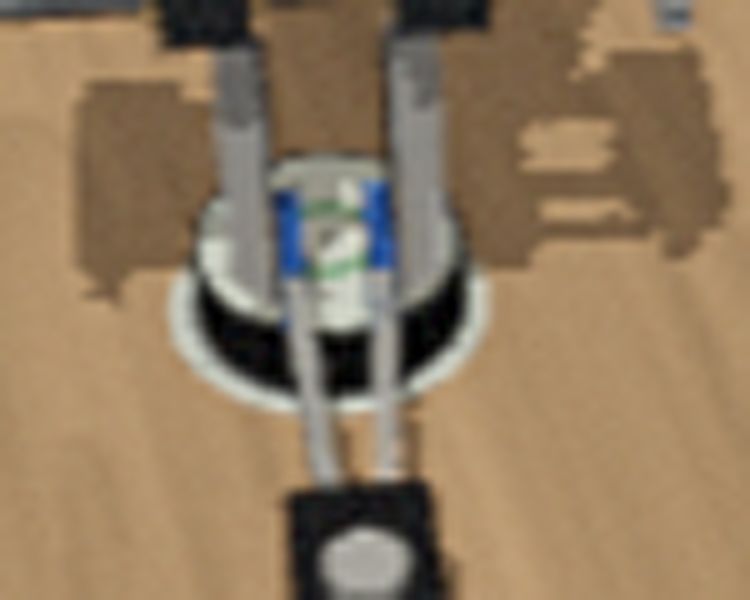

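```bash

python3 -m pendant '[[0.285,0.05,0,0,0,0.5,0],[0.285,0.1,0,0,0,1.0,0],[0.285,0.16,0,-0.01,0,1.5,0],[0.285,0.21,0,-0.02,0,2,0],[0.285,0.21,0,-0.02,0,2,0]]'
python3 look.py 17 .5393 -.076 |head -1
```

```text
clock: 13.17
tcp_pos: [0.5314, -0.1185, 0.0307]
tool_rot: [-2.311, -1.91, -0.255]
wrist_force: [1.5, 5.5, 3.6]
opening: 0.286
tcp [ 0.5314 -0.1185  0.0307] F [1.4922 5.4975 3.5836]
```

View pics/top_17c.png

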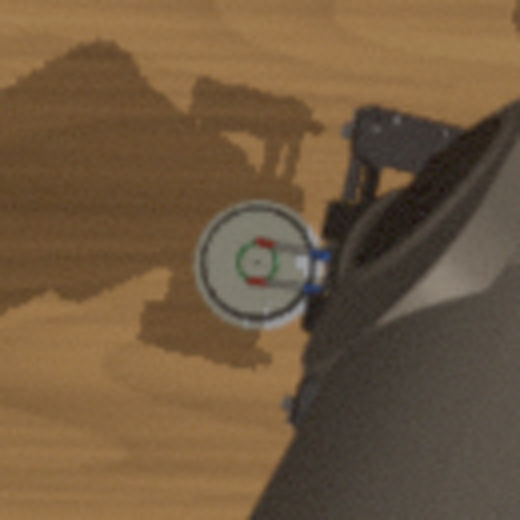

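View pics/side_17c.png

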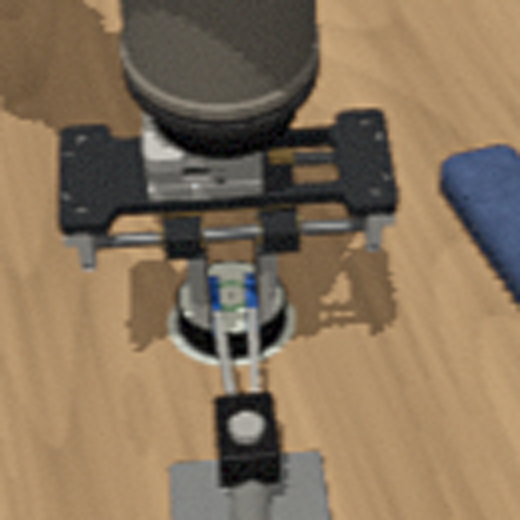

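```bash
cat > red.py <<'E'
from h import *
import sys
def red(fn):
    T=cv2.imread('pics/'+fn)[...,::-1].astype(float)
    w=np.clip(T[...,0]-np.maximum(T[...,1],T[...,2])-0,0,None)
    # redness: R-G large AND G-B small (wood has G-B large)
    w=np.clip(T[...,0]-T[...,1]-12,0,None)*(T[...,1]-T[...,2]<16)
    w[:188]=0;w[222:]=0;w[:,:232]=0;w[:,256:]=0
    from math import inf
    ys,xs=np.nonzero(w>3)
    mid=205.
    out=[]
    for m in((ys<mid),(ys>=mid)):
        W=w[ys[m],xs[m]];x=xs[m];y=ys[m]
        c=np.array([(x*W).sum(),(y*W).sum()])/W.sum()
        # per-column centroid -> line
        out.append((c,W.sum(),x.min(),x.max()))
    P=[onz('top',o[0],.032)[:2] for o in out]
    d=P[0]-P[1]; ys_=np.array([.984,-.18]);xs_=np.array([.18,.984])
    sp=np.array([.5393,-.076])
    print(fn,[ (np.round(o[0],2),round(o[1]),o[2],o[3]) for o in out])
    print('  sep',np.linalg.norm(d)*1e3,'y-sep',d@ys_*1e3,'right,left rel axis',(P[0]-sp)@ys_*1e3,(P[1]-sp)@ys_*1e3,'x',(P[0]-sp)@xs_*1e3,(P[1]-sp)@xs_*1e3)
for f in sys.argv[1:]: red(f)
E
python3 red.py top0.png top_11.png top_17.png
python3 - <<'E'
import cv2
for n,f in(('17','top_17'),('11','top_11')):
    im=cv2.imread(f'pics/{f}.png');cv2.imwrite(f'pics/t{n}z.png',cv2.resize(im[180:230,220:270],None,fx=12,fy=12,interpolation=cv2.INTER_CUBIC))
E
```

```text
top0.png [(array([247.11, 195.75]), 531, np.int64(245), np.int64(250)), (array([243.18, 215.03]), 538, np.int64(241), np.int64(246))]
  sep 49.2601264358742 y-sep 49.274537823672325 right,left rel axis 24.498214448687225 -24.776323374985097 x -3.743779005622075 -4.15826922124472
top_11.png [(array([247.29, 195.77]), 409, np.int64(245), np.int64(254)), (array([243.19, 214.99]), 471, np.int64(234), np.int64(246))]
  sep 49.20530160811416 y-sep 49.22143252097284 right,left rel axis 24.541850846224204 -24.679581674748633 x -4.204027279064399 -4.180173387096693
top_17.png [(array([245.8 , 200.28]), 354, np.int64(244), np.int64(248)), (array([243.86, 209.89]), 349, np.int64(242), np.int64(246))]
  sep 24.534930006340748 y-sep 24.54161768584529 right,left rel axis 12.683610113596217 -11.858007572249074 x -2.8965469754709097 -3.1547704607664437
```

View pics/t17z.png

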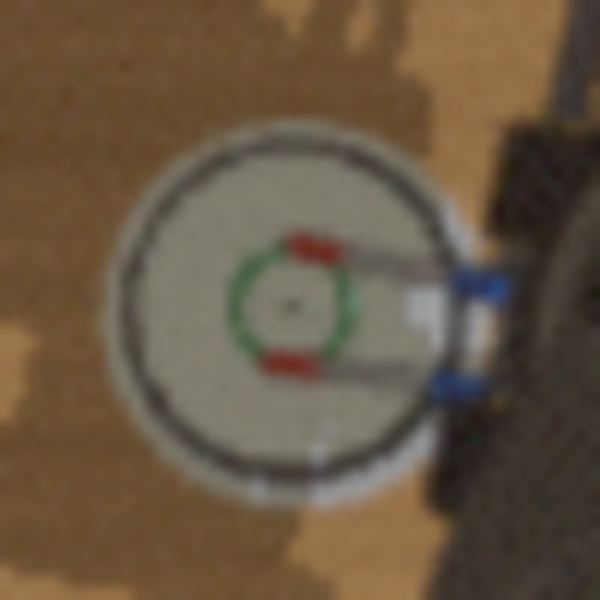

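View pics/t11z.png

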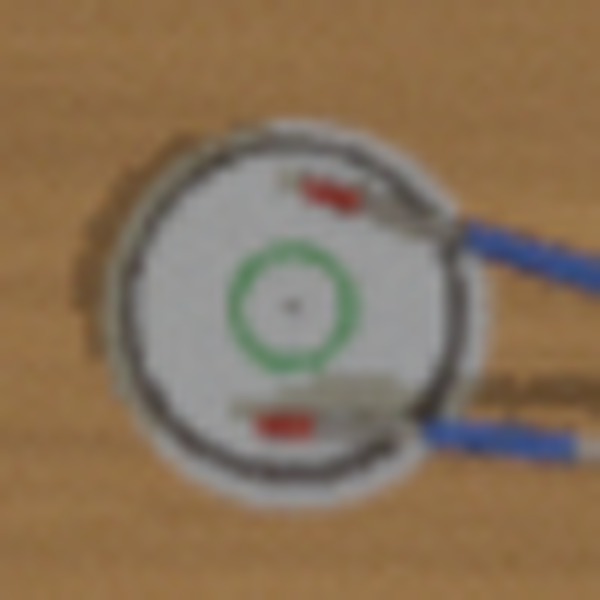

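```bash

python3 -m pendant '[[0.28,0,-0.02,0,0,0,0],[0.28,0,-0.02,0,0,0,0],[0.28,0,-0.02,0,0,0,0],[0.28,0,-0.02,0,0,0,0],[0.28,0,-0.02,0,0,0,0]]'
python3 -m pendant '[[0.28,0,0,0,0,0,0],[0.28,0,0,0,0,0,0],[0.28,0,0,0,0,0,0],[0.28,0,0,0,0,0,0],[0.28,0,0,0,0,0,0]]'
python3 look.py 18 .5393 -.076 |head -1;cp pics/top_18.png pics/top_18a.png; python3 look.py 19 .5393 -.076 |head -1; python3 red.py top_18.png top_19.png; python3 ring.py 19 .5393 -.076
```

```text
clock: 13.68
tcp_pos: [0.5314, -0.1185, 0.0307]
tool_rot: [-2.313, -1.914, -0.25]
wrist_force: [1.0, -2.5, 1.4]
opening: 0.281
clock: 14.1
tcp_pos: [0.5314, -0.1185, 0.0307]
tool_rot: [-2.313, -1.914, -0.25]
wrist_force: [0.0, -2.5, 0.6]
opening: 0.28
tcp [ 0.5314 -0.1185  0.0307] F [ 0.0113 -2.4845  0.553 ]
tcp [ 0.5314 -0.1185  0.0307] F [-0.5875 -2.2436  0.6033]
top_18.png [(array([245.74, 200.57]), 339, np.int64(244), np.int64(248)), (array([243.88, 209.89]), 332, np.int64(242), np.int64(246))]
  sep 23.79884370331833 y-sep 23.804704605367863 right,left rel axis 11.948862100602694 -11.855842504765167 x -2.901065676174777 -3.2052840204146205
top_19.png [(array([245.78, 200.56]), 323, np.int64(244), np.int64(248)), (array([243.88, 209.86]), 325, np.int64(242), np.int64(246))]
  sep 23.766502685310954 y-sep 23.77347876758783 right,left rel axis 11.99887362438299 -11.77460514320484 x -2.9920036594492765 -3.1892258191368423
side [ 0.5393 -0.0734] 20 0.0018095099387579268 u,l 0.0022537065793710193 0.0013074988013535714 stand x,y 0.002562724666911522 0.00046612196226844196
top [ 0.5394 -0.0765] 29 0.0011633539698097629 u,l -0.000392398728977908 -0.0003385589418698351 stand x,y -0.0004837816946145669 -0.0001854700319362012
```

```bash
python3 - <<'E'
from h import *
s=robot.state();print(s['clock'],s['opening'],s['wrist_force'],s['dq'])
for n in('case','cleaner','dish'):
    search_frame  # bystanders, side picture
    print(n,[(np.round(q['at'],1)) for q in spot_point(n,'side')[:1]])
E
```

```text
14.3 0.28335338432423074 [ 0.92189731 -1.61299751  0.5805329 ] [-0.00038495 -0.00103889 -0.00064481  0.00054006  0.00021005 -0.00136467
  0.00105007]
case []
cleaner [array([203.9, 310. ])]
dish [array([313.5, 252.2])]
```

View pics/side_19.png

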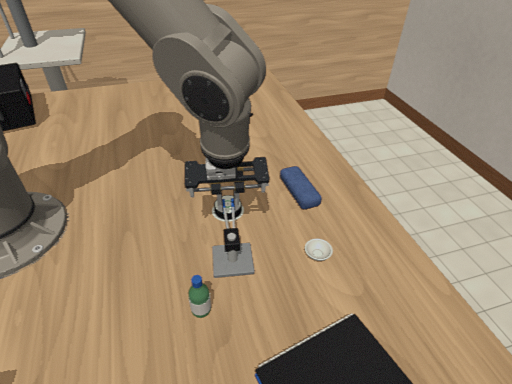

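The side picture shows the case at (300,187), the bottle at (200,300) and the dish at (318,250), all where they started. The gripper is holding the pads at (229,203).

```bash
python3 -c "
from station import job_done
print(job_done())"
```

```text
the job is handed in; nothing more can be done
None
```

I pushed the puck across the desk into the outline, squeezed the blue pads until the points stood about 24 mm apart, and handed the job in at about 14.3 s, still holding that gap.

**Puck:** I pushed it with two part-open fingers and did not lift it. In the top camera its ring is about 0.5 mm from the outline's centre. The side camera reads about 2.5 mm off along the stand, but it showed a similar offset for the outline itself, so I went by the top view.

**Squeeze:** I tilted the tool 12° while gripping so the top camera could see the points.
- The red parts' centres measured 23.8 mm apart. Correcting for the slight angle of the legs puts the points at about 24 mm, give or take roughly 0.5 mm.
- The two sides sat 12.0 and 11.8 mm from the axis, so both legs moved in about evenly.
- The last two pictures agreed to 0.05 mm, and the last wrist force reading was about 2 N.

**Bystanders:** the dish, bottle and case look unmoved in the last side picture. The network did not report the case on the final check, so I judged that one by eye.

**Finger height:** the fingertips are roughly 10–18 mm above the reported TCP, so my first push passed over the puck. It may have shifted the puck about 2 mm at most. I then lowered the tool and pushed again.

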